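Turn a flat-edged disc by fingertip and square it against an alignment bar

TASK

Get the test disc squared up for inspection on the sloping desk under the ring light: turn the disc by its red stud until its flat edge faces the blue alignment bar, then slide the bar up the slope until it lies flush along the whole flat. Leave disc and bar like that, do not knock the ring light, and leave the bottles and other things round the desk where they stand.

Things in the scene. Friction and masses are not known exactly. Their poses are not given: they have to be found in the camera images.
- station: fixed desk: 200x170 mm base, grey deck sloping 30 degrees, rising away from the robot. Origin: centre of the base's underside; x level, pointing to the up-slope side, y left, z up. Foot of the disc's axis on the deck's top: (0.020, 0, 0.085) m in this frame; deck normal (-0.5, 0, 0.866), up-slope (0.866, 0, 0.5). Deck reaches 125 mm down-slope, 80 mm up-slope, 85 mm sideways from there
- disc (a joint): disc angle (rad) about the deck's normal, growing anticlockwise seen from above. Metal disc 130 mm across, 10 mm thick, one flat edge 78 mm long, 52 mm from the axis. At 0 and at 6.283 the flat faces straight down the slope, parallel to the bar. Starts between 0.75 and 5.5; stops at -1.5 and 7.8. Stiff bearing: it stays where left, turning takes 0.06 N m
- bar (a joint): how far the blue bar has slid up the slope (m): 0 fully back; at 0.026 its face lies flush on the flat of a squared disc; stop at 0.030. Starts between 0 and 0.008; takes about 2 N, stays where left. On a disc turned the wrong way it strikes the round rim at 0.013; its slippery face squares up a disc less than about 8 degrees off
- stud_top (a point): centre of the top of the red stud that stands on the disc: 16 mm across, 18 mm high over the disc's top face, 38 mm from the axis on the side of the flat (between axis and middle of the flat)
- disc_centre (a point): the disc's axis at its top face (13 mm over the deck); its x axis points from the flat towards the axis, z along the deck's normal
- flat_mid (a point): middle of the disc's flat edge, 8 mm over the deck; its x axis points from the flat to the disc's axis, z along the deck's normal
- bar_face (a point): middle of the bar's white up-slope face, 8 mm over the deck; its x axis points up the slope, z along the deck's normal
- bar_push (a point): middle of the bar's down-slope face (black pad), 11 mm over the deck: the place to push, up the slope. The blue bar is 114 mm wide across the slope, 18 mm thick along it, its top 21 mm over the deck
- lamp: white ring light over the disc, on a column behind the deck, fixed; same frame as the desk. Ring level, 140 mm across, 92 mm opening, centre (0.050, 0) m, underside 345 mm, top 367 mm over the worktop; column 18 mm thick at (0.101, 0), 405 mm high. No room for an upright hand over the disc: come from the front, tool leaning (square to the deck, 30 degrees, is clear)
- amber_bottle: brown glass bottle, black cap, 51 mm across, 118 mm tall; origin under its foot; about 0.14 m left of the station. Bystander
- lab_timer: white lab timer, 62x62x18 mm, lying flat left of the station; origin under it. Bystander
- vial: clear small bottle, 32 mm across, 70 mm tall, right of the station; origin under its foot. Bystander
- beaker_orange: beaker with orange contents, 66 mm across, 67 mm tall, far left; origin under its foot. Bystander
- red_bottle: white bottle, red cap with thin spout, 64 mm across, 184 mm tall, at the right; origin under its foot. Bystander
- stock_bottle: white bottle with green label, 46 mm across, 102 mm tall, at the right; origin under its foot. Bystander

How it is judged:
On the way:
1. the disc's flat is turned to face the bar, within about 12 degrees (distance between flat_mid and bar_face below 0.045 m and angle between the x axis of flat_mid and the x axis of bar_face, either way round below 0.21 rad), for 0.2 s.
At the end, for the whole second after the job is handed in: the bar's face lies along the disc's flat: middle of the flat within 3.5 mm of the middle of the bar's face and flat parallel to the bar within 0.04 rad (2.3 degrees), both at rest (distance between flat_mid and bar_face below 0.0035 m and angle between the x axis of flat_mid and the x axis of bar_face, either way round below 0.04 rad and velocity of joint disc between -0.05 and 0.05 rad/s and velocity of joint bar between -0.005 and 0.005 m/s); the robot touches nothing.
It fails at once if the ring light or its column is struck (over 5 N) (contact force between the arm and lamp above 5 N).
It fails at once if a bystander is shifted more than 25 mm or tipped (distance of any of amber_bottle, lab_timer, vial, beaker_orange, red_bottle, stock_bottle from where it was at the start of the episode above 0.025 m or angle between any of amber_bottle, lab_timer, vial, beaker_orange, red_bottle, stock_bottle's own z axis and vertical above 0.35 rad).
It also fails if it takes over 54 s, if anything falls off the work surface, if the arm or the gripper's body presses on something with over 40 N, if the wrist force passes 120 N, or if a joint passes its speed limit or range.

ROBOT

A 6-joint arm with a two-finger parallel gripper is mounted at the origin on a cart in front of the work surface, level with it; the furniture and walls round the work are solid. World frame = base frame: x ahead of the robot, y to its left, z up, the work surface at z = 0. Lengths are in m, angles in rad, forces in N, time in s.
With the tool pointing down it reaches from about 0.35 to 0.975 m from the base axis. Payload 4.9 kg.
Tool frame: the origin (TCP) lies midway between the tips of the shut fingers; the grasp point (between the pads) lies 19 mm behind it (ctrl.tcp_to_grasp is the distance from the TCP to the grasp point, in m); z points along the fingers, y is the line along which they close (so a half turn about z gives the same grasp; the last joint's range is limited). The gripper opens to 85 mm and grips with 20 to 120 N. Pads are 22 mm wide; open, the fingers measure 114 mm over their backs; the gripper's body (76 mm by 85 mm) begins 54 mm behind the grasp point. The pads swing forward as they close: fully open they stand 13 mm farther back than shut.
Start: joints at [1.085, 0.053, 1.613, -0, 1.476, -0.119], TCP at [0.224, 0.583, 0.231] pointing down, gripper open.
Joint ranges: [-3.01, 3.01], [-1.01, 2.22], [0.06, 2.58], [-1.02, 4.17], [0.09, 2.62], [-3.14, 3.14]. Speed limits (rad/s): [2.57, 2.57, 3.14, 3.14, 3.14, 3.14].

INTERFACE

Orientations are given as a rotation vector (axis times angle).
In Python, from station import ctrl, get_image, camera_params, get_obs gives the robot as it stands (ctrl), with the cameras as plain functions and the readings as plain functions.
- The arm moves only by the shell command python3 jog.py [FORCE], which reads ROWS from standard input. ROWS is a JSON list of rows, 1 to 20 of them, each written [opening, [dx, dy, dz], [rx, ry, rz]]: the finger opening in m, then dx, dy, dz in parts of the range, where 1.0 means 800 mm, then a rotation vector rx, ry, rz in parts of the range, where 1.0 means 2 pi rad; each row is the pose to reach, as a shift and turn from the pose commanded when the command began, along the tool's axes at that moment; what a row does not reach only later rows make up. A row lasts 1/12 s, in which the tool goes at most 0.0417 m and 0.125 rad, less where a joint would pass 70% of its speed; a pose out of reach is approached as far as the arm can. The fingers move at their own pace and stop on an object; FORCE is the grip in N (left out, the last holds). Time passes only in rows, so rows that do not move let the fingers close. It prints the time, the measured TCP pose, the force, the opening and the grip force at its end. Shift and turn numbers lie between -1 and 1, and a call with a number outside is refused. Input that does not fit is refused with a message, and nothing moves.
- get_obs(): the state, without advancing time (a new reading comes with each control period).
- get_image(name): name is "scene" or "top" or "wrist"; returns the picture (400x640x3 uint8, red, green, blue); there is no depth.
- camera_params(name): a dict with "fx", "fy", "cx", "cy" (pixels), "k1" (the pictures are not rectified: a ray, as slopes to the right and down, at radius r is drawn at 1 + k1 r^2 times it, then the intrinsics apply), "T" (4x4, takes a point from camera to world coordinates); the wrist camera has in their place "tool_from_camera" (4x4, takes a point from camera to tool coordinates, whose origin is the TCP and whose axes are the flange's). Camera axes: x right, y down, z forward; pixel columns grow to the right and rows downward; lengths in m; the calibration is good to about 2 mm. A picture is of the moment at which its call begins: read the wrist's pose just before it. camera_params takes no time and is no camera call.
- ctrl.finish_job(): hands the job in; it is judged then, once.
The state is a dict: "t": time; "q": joint angles; "dq": joint speeds; "effort": joint torques, N m; "tool_pos": TCP position; "tool_rot": TCP orientation; "contact_force": force on the tool from outside, world axes, zero at the start; "wrist_torque": the same for the moment, N m; "opening": finger opening in m; "grip_force": force on a finger pad.
Only numpy, scipy, OpenCV 4.12 (cv2) and the standard library are available. Lean on these libraries where they do the work, as an engineer would, in place of code of your own. Each camera call takes 0.05 s, during which the arm holds its last target. There are 200 camera calls.

## Working session

There is one attempt and no reset: what is moved stays moved. The work goes in short steps, Python scripts to look and compute and a shell command to move; the robot and the scene stay as the last step left them, time stands still between calls to the robot, and variables do not carry over. Pictures are saved under pics/ and viewed, at most 13 in all, crops included, and the job is handed in when it is done.

```bash
ls; mkdir -p pics; python3 - <<'E'
from station import ctrl, get_image, camera_params, get_obs
import cv2,numpy as np
a=get_image("scene");b=get_image("top")
cv2.imwrite("pics/scene0.png",a[:,:,::-1]);cv2.imwrite("pics/top0.png",b[:,:,::-1])
for n in("scene","top","wrist"):
    p=camera_params(n);print(n,{k:np.round(v,4).tolist() for k,v in p.items()})
print(get_obs()['t'],ctrl.tcp_to_grasp)
E
```

```text
jog.py
pics
station.py
scene {'fx': 440.0454, 'fy': 440.0454, 'cx': 312.5626, 'cy': 199.449, 'k1': 0.0197, 'T': [[0.213, -0.8148, 0.5392, -0.3402], [-0.9771, -0.1767, 0.1189, -0.0477], [-0.0016, -0.5521, -0.8338, 1.4256], [0.0, 0.0, 0.0, 1.0]]}
top {'fx': 407.0595, 'fy': 407.0595, 'cx': 318.499, 'cy': 188.393, 'k1': -0.0703, 'T': [[0.0028, -0.9968, 0.0799, 0.4101], [-1.0, -0.003, -0.0025, 0.1661], [0.0027, -0.0799, -0.9968, 1.3835], [0.0, 0.0, 0.0, 1.0]]}
wrist {'fx': 360.4443, 'fy': 360.4443, 'cx': 321.0178, 'cy': 198.462, 'k1': -0.0214, 'tool_from_camera': [[-0.0002, -0.9552, -0.2959, 0.076], [1.0, -0.0002, -0.0, 0.0], [-0.0, -0.2959, 0.9552, -0.1421], [0.0, 0.0, 0.0, 1.0]]}
0.1 0.0187
```

View pics/scene0.png

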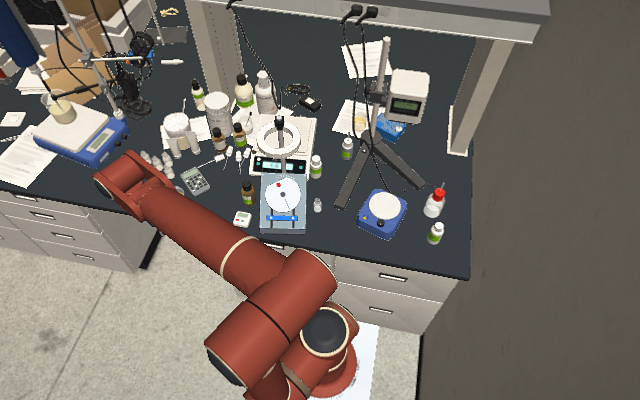

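View pics/top0.png

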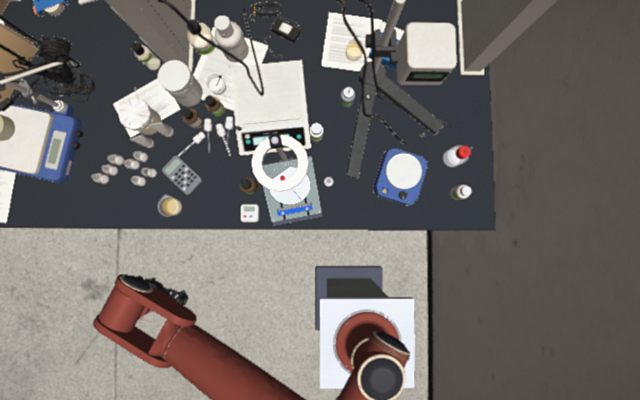

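The scene view shows the grey deck near (283,205), red stud at about (279,184) and blue bar at about (283,217). In the top view the stud is at (282,178), the bar at (295,210) and the ring at (280,163). Next I'll measure colour masks in both views.

```bash
cat > h.py <<'E'
from station import ctrl, get_image, camera_params, get_obs
import cv2,numpy as np
from scipy.spatial.transform import Rotation as R
def cam(n,obs=None):
    p=camera_params(n)
    if n=="wrist":
        o=obs or get_obs();T=np.eye(4);T[:3,:3]=R.from_rotvec(o['tool_rot']).as_matrix();T[:3,3]=o['tool_pos'];p['T']=T@p['tool_from_camera']
    return p
def ray(p,uv):
    d=np.array([(uv[0]-p['cx'])/p['fx'],(uv[1]-p['cy'])/p['fy']]);s=d.copy()
    for _ in range(20): s=d/(1+p['k1']*(s@s))
    v=p['T'][:3,:3]@np.array([s[0],s[1],1]);return p['T'][:3,3],v/np.linalg.norm(v)
def proj(p,X):
    c=np.linalg.inv(p['T'])@np.append(X,1);s=c[:2]/c[2];s=s*(1+p['k1']*(s@s));return np.array([p['cx']+p['fx']*s[0],p['cy']+p['fy']*s[1]])
def tri(rs):
    A=sum(np.eye(3)-np.outer(d,d) for o,d in rs);b=sum((np.eye(3)-np.outer(d,d))@o for o,d in rs);x=np.linalg.solve(A,b)
    return x,[float(np.linalg.norm((np.eye(3)-np.outer(d,d))@(x-o))) for o,d in rs]
def plane(r,P,n): o,d=r;return o+d*((P-o)@n)/(d@n)
def mask(img,c):
    h=cv2.cvtColor(img,cv2.COLOR_RGB2HSV);H,S,V=h[...,0],h[...,1],h[...,2]
    if c=='red': return (((H<8)|(H>172))&(S>130)&(V>100)).astype(np.uint8)
    if c=='blue': return ((H>98)&(H<125)&(S>130)&(V>80)).astype(np.uint8)
def blobs(m,amin=4):
    n,l,s,c=cv2.connectedComponentsWithStats(m);return [(s[i].tolist(),c[i].round(1).tolist()) for i in range(1,n) if s[i][4]>=amin],l
E
python3 - <<'E'
from h import *
A={"scene":(220,130,130,130),"top":(230,120,130,120)}
ims=[]
for n,(x,y,w,h) in A.items():
    im=cv2.imread(f"pics/{n}0.png")[:,:,::-1].copy()
    for c in('red','blue'):
        m=mask(im,c);z=np.zeros_like(m);z[y:y+h,x:x+w]=m[y:y+h,x:x+w];print(n,c,blobs(z)[0])
        if c=='blue':
            cn=max(cv2.findContours(z,0,2)[0],key=cv2.contourArea);print(cv2.boxPoints(cv2.minAreaRect(cn)).round(1).tolist())
    ims.append(cv2.resize(im[y:y+120,x:x+130],None,fx=3,fy=3,interpolation=2))
cv2.imwrite("pics/c0.png",np.hstack(ims)[:,:,::-1])
E
```

```text
scene red [([276, 183, 4, 4, 12], [277.9, 184.3]), ([220, 219, 28, 41, 535], [228.1, 237.3]), ([236, 219, 3, 2, 6], [237.0, 219.5]), ([227, 239, 58, 21, 712], [253.2, 251.9]), ([288, 249, 30, 11, 186], [301.7, 255.6])]
scene blue [([267, 215, 31, 6, 132], [282.3, 217.6])]
[[266.79998779296875, 219.1999969482422], [267.0, 214.8000030517578], [297.20001220703125, 216.0], [297.0, 220.5]]
top red [([281, 176, 4, 4, 11], [282.2, 177.8])]
top blue [([283, 205, 29, 11, 119], [296.6, 209.6]), ([278, 211, 4, 5, 16], [279.1, 212.9])]
[[283.0, 210.0], [310.8999938964844, 204.39999389648438], [311.8999938964844, 209.39999389648438], [284.0, 215.0]]
```

View pics/c0.png

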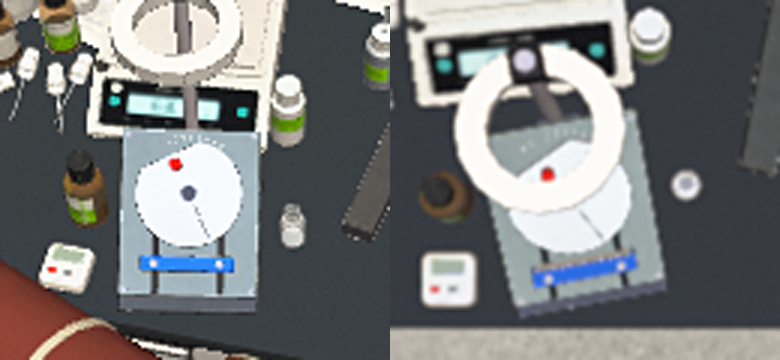

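The crops show the stud up-slope and slightly left of the axis, so the disc angle is about 3.3 to 3.5. The black shaft mark is at the disc centre, and the bar is clear of the disc.

```bash
python3 - <<'E'
from h import *
s,t=cam("scene"),cam("top")
P={"stud":((277.9,184.3),(282.2,177.8)),"bl":((259.3,228.3),(272.3,221.7)),"br":((305.3,230),(321.3,213.3)),"tr":((305.3,173.3),(308,157.7)),
"boltL":((220+154/3,130+264/3),(230+158/3,120+278/3)),"boltR":((220+220/3,130+264/3),(230+231/3,120+264/3))}
X={}
for k,(a,b) in P.items():
    X[k],e=tri([ray(s,a),ray(t,b)]);print(k,X[k].round(4),np.round(e,4))
d=X['bl']-X['br'];print("yaw corners",np.degrees(np.arctan2(-d[0],d[1])));d=X['boltL']-X['boltR'];print("yaw bolts",np.degrees(np.arctan2(-d[0],d[1])))
yaw=np.arctan2(-d[0],d[1])
o=get_obs();print(R.from_rotvec(o['tool_rot']).as_matrix().round(3))
E
```

```text
stud [0.5446 0.2768 0.1161] [0. 0.]
bl [0.4071 0.3181 0.0128] [0.0005 0.0005]
br [0.4362 0.1522 0.0117] [0.001 0.001]
tr [0.6082 0.1924 0.1235] [0.0038 0.0038]
boltL [0.4372 0.2788 0.0513] [0.001 0.001]
boltR [0.4525 0.1995 0.0543] [0.0007 0.0007]
yaw corners 9.962457123327676
yaw bolts 10.953166070993529
[[-0.933  0.359 -0.001]
 [ 0.359  0.933 -0.002]
 [ 0.    -0.002 -1.   ]]
```

```bash
cat > deck.py <<'E'
from h import *
import json,os
D=json.load(open('deck.json')) if os.path.exists('deck.json') else dict(o=[0.508,0.2505],yaw=10.2)
c,s_=np.cos(np.radians(D['yaw'])),np.sin(np.radians(D['yaw']))
Rs=np.array([[c,-s_,0],[s_,c,0],[0,0,1]]);O=np.array([*D['o'],0])
F=O+Rs@[0.02,0,0.085];u=Rs@[.8660254,0,.5];v=Rs@[0,1,0];n=Rs@[-.5,0,.8660254]
def W(a,b,h): return F+a*u+b*v+h*n     # deck coords -> world
def Dk(X): return np.array([(X-F)@u,(X-F)@v,(X-F)@n])
RT=np.column_stack([-u,v,-n])
def delta(X,Rg=RT):
    o=get_obs();R0=R.from_rotvec(o['tool_rot']).as_matrix()
    d=R0.T@(X-o['tool_pos']);r=R.from_matrix(R0.T@Rg).as_rotvec()
    print("t%.2f"%o['t'],"now deck",Dk(o['tool_pos']).round(4),"d",d.round(4),"r",r.round(4),"F",np.round(o['contact_force'],1),"open",round(float(o['opening']),4))
E
python3 -c "
from deck import *
delta(W(-0.06,0,0.16))"
```

```text
t0.10 now deck [-0.1359  0.3775  0.2461] d [-0.2887 -0.2664  0.037 ] r [-0.1443 -0.5112 -0.5317] F [ 0.6 -0.4 -0. ] open 0.0851
```

The rows are not in the units I measure in: shifts go in shares of 800 mm and turns go in shares of 2 pi rad. I convert before sending: -0.2887 m / 0.8 = -0.3609, -0.2664 m / 0.8 = -0.333, -0.5317 rad / 6.2832 = -0.0846.

```bash
echo '[[0.03, [-0.3609, -0.333, 0.0463], [-0.023, -0.0814, -0.0846]], [0.03, [-0.3609, -0.333, 0.0463], [-0.023, -0.0814, -0.0846]], [0.03, [-0.3609, -0.333, 0.0463], [-0.023, -0.0814, -0.0846]], [0.03, [-0.3609, -0.333, 0.0463], [-0.023, -0.0814, -0.0846]], [0.03, [-0.3609, -0.333, 0.0463], [-0.023, -0.0814, -0.0846]], [0.03, [-0.3609, -0.333, 0.0463], [-0.023, -0.0814, -0.0846]], [0.03, [-0.3609, -0.333, 0.0463], [-0.023, -0.0814, -0.0846]], [0.03, [-0.3609, -0.333, 0.0463], [-0.023, -0.0814, -0.0846]], [0.03, [-0.3609, -0.333, 0.0463], [-0.023, -0.0814, -0.0846]], [0.03, [-0.3609, -0.333, 0.0463], [-0.023, -0.0814, -0.0846]], [0.03, [-0.3609, -0.333, 0.0463], [-0.023, -0.0814, -0.0846]], [0.03, [-0.3609, -0.333, 0.0463], [-0.023, -0.0814, -0.0846]], [0.03, [-0.3609, -0.333, 0.0463], [-0.023, -0.0814, -0.0846]]]' | python3 jog.py 20
python3 - <<'E'
from deck import *
delta(W(-.06,0,.16))
im=get_image("wrist");cv2.imwrite("pics/w1.png",im[:,:,::-1])
E
```

```text
t: 1.18
tool_pos: [0.3979, 0.2315, 0.1942]
tool_rot: [-0.232, 2.608, 0.065]
contact_force: [0.1, 0.3, 0.2]
opening: 0.0301
grip_force: 0.0
t1.18 now deck [-0.0595  0.0008  0.1604] d [ 0.0005 -0.0008  0.0004] r [ 0.0015  0.0008 -0.0009] F [0.1 0.3 0.2] open 0.0301
```

View pics/w1.png

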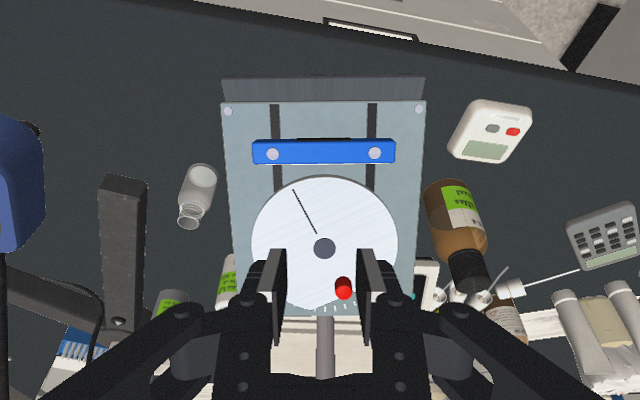

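The wrist view shows hub (324,248), red stud (344,287), bar bolts (273,153)/(375,153) and deck corner pins (228,110)/(419,108), with the bar parallel to the picture rows. Now I'll measure on the known planes, and take a second wrist view from another place.

Scaled: 0.04 m / 0.8 = 0.05, 0.01 m / 0.8 = 0.0125.

```bash
echo '[[0.03, [0.05, 0, 0.0125], [0, 0, 0]], [0.03, [0.05, 0, 0.0125], [0, 0, 0]], [0.03, [0.05, 0, 0.0125], [0, 0, 0]], [0.03, [0.05, 0, 0.0125], [0, 0, 0]]]' | python3 jog.py | head -1
cat > feat.py <<'E'
from deck import *
def feats(im):
    f={}
    g=cv2.cvtColor(im,cv2.COLOR_RGB2GRAY).astype(int);m=mask(im,'red')
    bs,l=blobs(m,60);b=[q for q in bs if 240<q[1][0]<420 and q[1][1]>60]
    if b: f['stud']=max(b,key=lambda q:q[0][4])
    mb=mask(im,'blue');bs,l=blobs(mb,1500);b=[q for q in bs if q[1][0]>200]
    if b:
        f['bar']=b[0];x,y,w,h,a=b[0][0]
        cn=cv2.findContours((l==1+[i for i in range(1) ][0]).astype(np.uint8),0,2)[0] if 0 else None
        # bolts: bright spots in bar's box; 
        box=im[y:y+h,x:x+w].min(2)>120
        f['bolts']=[[q[1][0]+x,q[1][1]+y] for q in blobs(box.astype(np.uint8),40)[0]]
    # hub: dark round blob near centre column
    dk=((g<110)).astype(np.uint8);bs,_=blobs(dk,200)
    f['hub']=[q for q in bs if q[0][4]<900 and 280<q[1][0]<370 and 0.8<q[0][2]/q[0][3]<1.25]
    return f
E
python3 - <<'E'
from feat import *
o=get_obs();im=get_image("wrist");cv2.imwrite("pics/w2.png",im[:,:,::-1]);print(o['tool_pos'],o['tool_rot'])
print(feats(cv2.imread("pics/w1.png")[:,:,::-1].copy()));print(feats(im))
E
```

```text
t: 1.57
[0.36905018 0.22724415 0.1665621 ] [-0.23533845  2.60611808  0.06597669]
{'stud': ([335, 283, 17, 17, 213], [343.3, 291.4]), 'bar': ([252, 138, 144, 26, 3088], [323.3, 151.0]), 'bolts': [[374.2, 152.6], [272.2, 153.5], [366.5, 163.0]], 'hub': [([314, 238, 21, 21, 345], [324.0, 248.0])]}
{'stud': ([333, 321, 18, 23, 296], [341.2, 332.6]), 'bar': ([251, 186, 143, 28, 3162], [322.3, 200.0]), 'bolts': [[271.2, 204.2], [372.4, 203.4], [322.0, 213.0]], 'hub': [([348, 214, 33, 34, 237], [366.7, 226.0]), ([313, 283, 20, 19, 311], [322.5, 292.0])]}
```

```bash
python3 - <<'E'
from feat import *
p1=cam("wrist",dict(tool_pos=np.array([0.3979,0.2315,0.1942]),tool_rot=np.array([-0.232,2.608,0.065])))
p2=cam("wrist",dict(tool_pos=np.array([0.36905018,0.22724415,0.1665621]),tool_rot=np.array([-0.23533845,2.60611808,0.06597669])))
P={"stud":((343.3,291.4),(341.4,335)),"hub":((324,248),(322.5,292)),"boltL":((374.2,152.6),(372.4,203.4)),"boltR":((272.2,153.5),(271.2,204.2))}
H={"stud":.031,"hub":.013,"boltL":.021,"boltR":.021}
for k,(a,b) in P.items():
    x,e=tri([ray(p1,a),ray(p2,b)]);y=[plane(ray(p,q),W(0,0,H[k]),n) for p,q in((p1,a),(p2,b))]
    print(k,x.round(4),np.round(e,4),"deck",Dk(x).round(4),"planes",[Dk(z).round(4) for z in y])
E
```

```text
stud [0.5445 0.2781 0.1237] [0.0001 0.0001] deck [0.0373 0.0208 0.0231] planes [array([0.0325, 0.0203, 0.031 ]), array([0.0311, 0.0201, 0.031 ])]
hub [0.5227 0.257  0.0947] [0. 0.] deck [0.0011 0.0038 0.0106] planes [array([-0.    ,  0.0038,  0.013 ]), array([-0.0004,  0.0038,  0.013 ])]
boltL [0.436  0.2813 0.0608] [0. 0.] deck [-0.086   0.0431  0.0218] planes [array([-0.0859,  0.0432,  0.021 ]), array([-0.0858,  0.0432,  0.021 ])]
boltR [0.4503 0.2025 0.0616] [0. 0.] deck [-0.0856 -0.0371  0.0224] planes [array([-0.0853, -0.0372,  0.021 ]), array([-0.0851, -0.0373,  0.021 ])]
```

```bash
python3 - <<'E'
from deck import *
F2=W(-.0003,.0038,0);Rs2=R.from_euler('z',10.5,degrees=True).as_matrix()
O2=F2-Rs2@[.02,0,.085];print(O2)
json.dump(dict(o=O2[:2].tolist(),yaw=10.5),open('deck.json','w'))
E
python3 - <<'E'
from deck import *
Rl=RT@R.from_rotvec([0,-.1,0]).as_matrix()
delta(W(.034,.0167,.055),Rl);delta(W(.034,.0167,.0165),Rl)
E
```

```text
[ 5.0709019e-01  2.5409092e-01 -1.5000000e-04]
t1.62 now deck [-0.0967 -0.0012  0.152 ] d [-0.1301  0.0184  0.0976] r [ 0.0003 -0.0951 -0.0041] F [0.1 0.2 0.7] open 0.03
t1.62 now deck [-0.0967 -0.0012  0.152 ] d [-0.1299  0.0184  0.1361] r [ 0.0003 -0.0951 -0.0041] F [0.1 0.2 0.7] open 0.03
```

Scaled: -0.13 m / 0.8 = -0.1625, 0.098 m / 0.8 = 0.1225, -0.095 rad / 6.2832 = -0.0151.

```bash
echo '[[0.036, [-0.0813, 0.0125, 0.0625], [0, -0.0151, -0.0006]], [0.036, [-0.1625, 0.0225, 0.1225], [0, -0.0151, -0.0006]], [0.036, [-0.1625, 0.0225, 0.1225], [0, -0.0151, -0.0006]], [0.036, [-0.1625, 0.0225, 0.1225], [0, -0.0151, -0.0006]], [0.036, [-0.1625, 0.0225, 0.1225], [0, -0.0151, -0.0006]], [0.036, [-0.1625, 0.0225, 0.1225], [0, -0.0151, -0.0006]]]' | python3 jog.py 
python3 - <<'E'
from feat import *
Rl=RT@R.from_rotvec([0,-.1,0]).as_matrix()
delta(W(.034,.0167,.0165),Rl)
im=get_image("wrist");a=get_image("scene")
cv2.imwrite("pics/g1.png",np.hstack([cv2.resize(im[150:,180:460],(448,400)),cv2.resize(a[120:245,220:320],(320,400))])[:,:,::-1])
E
```

```text
t: 2.12
tool_pos: [0.5276, 0.2732, 0.1455]
tool_rot: [-0.229, 2.515, 0.071]
contact_force: [-0.9, 0.4, 0.1]
opening: 0.0361
grip_force: 0.0
t2.12 now deck [0.0334 0.0151 0.0505] d [0.0026 0.0017 0.0339] r [-0.0025 -0.0063 -0.0013] F [-0.9  0.4  0.1] open 0.0361
```

View pics/g1.png

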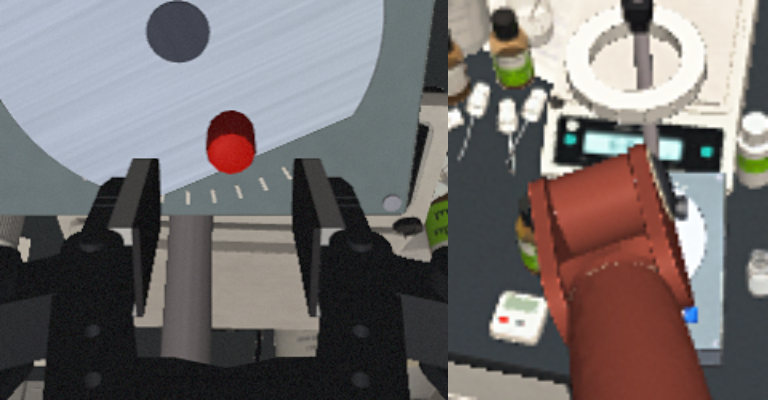

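The stud lies midway between the open fingers: stud at column 231, finger midline about 226 in the crop. The flat's edge is visible and tilted by about 22°, and the hand is well in front of the ring. Going down and closing.

Scaled: 0.033 m / 0.8 = 0.0413, 0.017 m / 0.8 = 0.0213, -0.006 rad / 6.2832 = -0.001.

```bash
echo '[[0.036, [0.0025, 0.0025, 0.0213], [0, -0.001, 0]], [0.036, [0.0025, 0.0025, 0.0413], [0, -0.001, 0]], [0.036, [0.0025, 0.0025, 0.0413], [0, -0.001, 0]], [0.01, [0.0025, 0.0025, 0.0413], [0, -0.001, 0]], [0.01, [0.0025, 0.0025, 0.0413], [0, -0.001, 0]], [0.01, [0.0025, 0.0025, 0.0413], [0, -0.001, 0]], [0.01, [0.0025, 0.0025, 0.0413], [0, -0.001, 0]], [0.01, [0.0025, 0.0025, 0.0413], [0, -0.001, 0]]]' | python3 jog.py 20; python3 - <<'E'
from deck import *
delta(W(.034,.0167,.0165),RT@R.from_rotvec([0,-.1,0]).as_matrix())
im=get_image("wrist")
cv2.imwrite("pics/g2.png",cv2.resize(im[150:,180:460],(448,400))[:,:,::-1])
E
```

```text
t: 2.88
tool_pos: [0.5417, 0.2777, 0.1201]
tool_rot: [-0.228, 2.505, 0.074]
contact_force: [-8.6, -3.0, 7.2]
opening: 0.0144
grip_force: 19.9
t2.88 now deck [0.0334 0.0169 0.0213] d [-0.0001 -0.0002  0.0048] r [-0.0014  0.0042 -0.0013] F [-8.6 -3.   7.2] open 0.0144
```

View pics/g2.png

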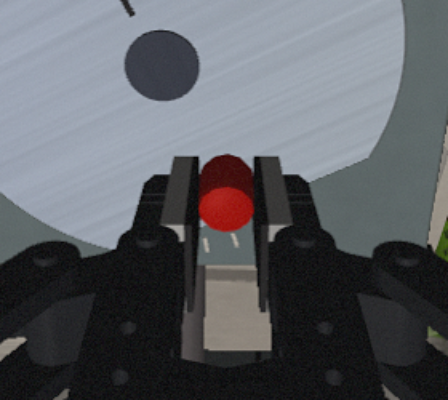

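Gripped: the stud is between the pads, with an opening of 14.4 mm and grip of 20 N. There is about 10 N of press along the normal, so I'll ease up 3 mm and turn along the arc.

```bash
python3 - <<'E'
from deck import *
o=get_obs();print(o['q'].round(2))
for a in np.r_[26.2,np.arange(39,181,12.8)]:
    p=.038*np.array([np.cos(np.radians(a)),np.sin(np.radians(a))])-[.034,.0167]
    du,dv,dn=*p,.003
    print(round(a),np.round([-.995*du-.1*dn,dv,.1*du-.995*dn],4))
E
```

```text
[ 0.41 -0.2   2.14 -0.24  0.6  -1.18]
26 [-0.0004  0.0001 -0.003 ]
39 [ 0.0041  0.0072 -0.0034]
52 [ 0.0101  0.0132 -0.004 ]
65 [ 0.0173  0.0176 -0.0048]
77 [ 0.0253  0.0204 -0.0056]
90 [ 0.0337  0.0213 -0.0064]
103 [ 0.042   0.0203 -0.0072]
116 [ 0.05    0.0175 -0.008 ]
129 [ 0.0571  0.013  -0.0088]
141 [ 0.0631  0.007  -0.0094]
154 [ 0.0676 -0.0002 -0.0098]
167 [ 0.0704 -0.0082 -0.0101]
180 [ 0.0713 -0.0166 -0.0102]
```

Scaled: 0.0337 m / 0.8 = 0.0421, 0.0253 m / 0.8 = 0.0316.

```bash
echo '[[0.01, [0, 0, -0.0038], [0, 0, 0]], [0.01, [0, 0, -0.0038], [0, 0, 0]], [0.01, [0.005, 0.0088, -0.0043], [0, 0, 0]], [0.01, [0.0125, 0.0163, -0.005], [0, 0, 0]], [0.01, [0.0216, 0.022, -0.006], [0, 0, 0]], [0.01, [0.0316, 0.0255, -0.007], [0, 0, 0]], [0.01, [0.0421, 0.0266, -0.008], [0, 0, 0]], [0.01, [0.0421, 0.0266, -0.008], [0, 0, 0]]]' | python3 jog.py; python3 - <<'E'
from deck import *
delta(W(0,.038,.0195),RT@R.from_rotvec([0,-.1,0]).as_matrix())
E
```

```text
t: 3.6
tool_pos: [0.5064, 0.2925, 0.1037]
tool_rot: [-0.228, 2.507, 0.072]
contact_force: [-5.7, -3.0, 3.5]
opening: 0.0141
grip_force: 20.8
t3.60 now deck [-0.0025  0.0379  0.023 ] d [-0.0021  0.0002  0.0038] r [-0.0021  0.0021 -0.0008] F [-5.7 -3.   3.5] open 0.0141
```

Scaled: -0.0379 m / 0.8 = -0.0474, 0.0376 m / 0.8 = 0.047.

```bash
echo '[[0.01, [0.0104, -0.0013, -0.0023], [0, 0, 0]], [0.01, [0.0204, -0.0048, -0.0033], [0, 0, 0]], [0.01, [0.0293, -0.0104, -0.0043], [0, 0, 0]], [0.01, [0.0368, -0.0179, -0.005], [0, 0, 0]], [0.01, [0.0424, -0.0269, -0.0055], [0, 0, 0]], [0.01, [0.0459, -0.0369, -0.0059], [0, 0, 0]], [0.01, [0.047, -0.0474, -0.006], [0, 0, 0]], [0.01, [0.047, -0.0474, -0.006], [0, 0, 0]]]' | python3 jog.py; python3 - <<'E'
from deck import *
delta(W(-.038,0,.0195),RT@R.from_rotvec([0,-.1,0]).as_matrix())
im=get_image("wrist")
cv2.imwrite("pics/g3.png",im[60:,120:520][:,:,::-1])
E
```

```text
t: 4.27
tool_pos: [0.4731, 0.247, 0.077]
tool_rot: [-0.229, 2.527, 0.067]
contact_force: [-21.6, -1.8, -1.3]
opening: 0.01
grip_force: 16.1
t4.27 now deck [-0.0514 -0.0008  0.0204] d [-0.0133  0.0008  0.002 ] r [-0.0043 -0.0181 -0.0009] F [-21.6  -1.8  -1.3] open 0.01
```

View pics/g3.png

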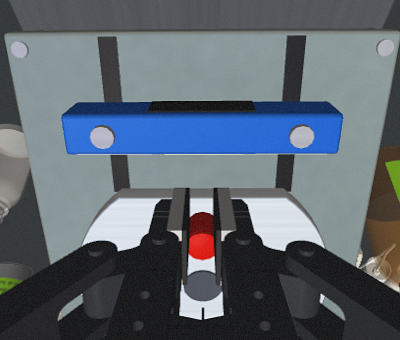

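The flat (row 190) now faces the bar (row 153) and looks parallel. The pads slipped off the stud towards the bar at the end, so I'll open, lift clear and look.

Scaled: -0.1 m / 0.8 = -0.125, -0.01 m / 0.8 = -0.0125.

```bash
echo '[[0.036, [-0.0163, 0, 0], [0, 0, 0]], [0.036, [-0.0163, 0, 0], [0, 0, 0]], [0.036, [-0.0163, 0, 0], [0, 0, 0]], [0.036, [-0.0125, 0, -0.0375], [0, 0, 0]], [0.036, [0.0375, 0, -0.0875], [0, 0, 0]], [0.036, [0.075, 0, -0.125], [0, 0, 0]], [0.036, [0.075, 0, -0.125], [0, 0, 0]], [0.036, [0.075, 0, -0.125], [0, 0, 0]]]' | python3 jog.py; cat > look.py <<'E'
from feat import *
import sys
delta(W(-.13,0,.1))
o=get_obs();im=get_image("wrist");cv2.imwrite(sys.argv[1],im[:,:,::-1])
f=feats(im);p=cam("wrist",o)
def on(uv,h): return Dk(plane(ray(p,uv),W(0,0,h),n))
if 'stud' in f: print("stud",on(f['stud'][1],.031).round(4),f['stud'])
for b in f.get('bolts',[]): print("bolt",on(b,.021).round(4),np.round(b,1))
for b in f['hub']: print('hub',on(b[1],.013).round(4),b)
E
python3 look.py pics/w3.png
```

```text
t: 4.98
tool_pos: [0.3746, 0.2307, 0.1332]
tool_rot: [-0.229, 2.501, 0.077]
contact_force: [-0.6, 0.5, -0.4]
opening: 0.0361
grip_force: 0.0
t4.98 now deck [-0.1097  0.0011  0.1189] d [ 0.0222 -0.0012  0.0167] r [ 0.0011  0.1079 -0.0011] F [-0.6  0.5 -0.4] open 0.0361
stud [-0.0435 -0.0007  0.031 ] ([309, 261, 20, 27, 402], [318.2, 275.0])
bolt [-0.1013 -0.0515  0.021 ] [245.2 197.8]
bolt [-0.0849 -0.0406  0.021 ] [262.4 218.7]
bolt [-0.0852  0.0399  0.021 ] [374.7 218.2]
hub [-0.0002 -0.      0.013 ] ([309, 297, 22, 18, 331], [319.4, 305.5])
```

View pics/w3.png

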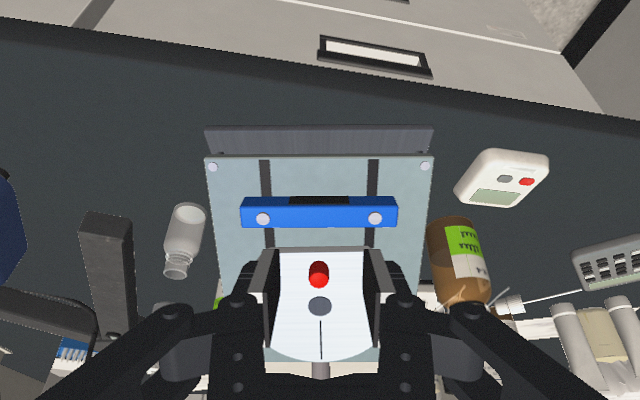

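The stud lies straight down-slope (318,275) under the hub (319,305), about 1° off, and the flat is parallel to the bar. Next I'll shut the fingers and come down behind the bar's black pad.

```bash
python3 -c "
from deck import *
delta(W(-.12,0,.05));delta(W(-.12,0,.011))"
```

```text
t5.03 now deck [-0.1085  0.0011  0.1185] d [ 0.0188 -0.0011  0.0668] r [ 0.0008  0.1082 -0.0012] F [-0.   0.9 -0.4] open 0.0359
t5.03 now deck [-0.1085  0.0011  0.1185] d [ 0.023  -0.0012  0.1056] r [ 0.0008  0.1082 -0.0012] F [-0.   0.9 -0.4] open 0.0359
```

Scaled: 0.1055 m / 0.8 = 0.1319, 0.095 m / 0.8 = 0.1188, 0.108 rad / 6.2832 = 0.0172.

```bash
echo '[[0, [0.0238, -0.0013, 0.0413], [0, 0.0172, -0.0002]], [0, [0.0238, -0.0013, 0.0838], [0, 0.0172, -0.0002]], [0, [0.0238, -0.0013, 0.0838], [0, 0.0172, -0.0002]], [0, [0.0238, -0.0013, 0.0838], [0, 0.0172, -0.0002]], [0, [0.0288, -0.0013, 0.1188], [0, 0.0172, -0.0002]], [0, [0.0288, -0.0013, 0.1319], [0, 0.0172, -0.0002]], [0, [0.0288, -0.0013, 0.1319], [0, 0.0172, -0.0002]], [0, [0.0288, -0.0013, 0.1319], [0, 0.0172, -0.0002]]]' | python3 jog.py 20; python3 look.py pics/w4.png
```

```text
t: 5.7
tool_pos: [0.4195, 0.2373, 0.034]
tool_rot: [-0.239, 2.612, 0.063]
contact_force: [0.4, 0.0, -0.4]
opening: -0.0002
grip_force: 0.0
t5.70 now deck [-0.1201 -0.0005  0.0104] d [ 0.0102  0.0004 -0.0896] r [-0.0011 -0.0032 -0.0008] F [ 0.4  0.  -0.4] open -0.0002
```

View pics/w4.png

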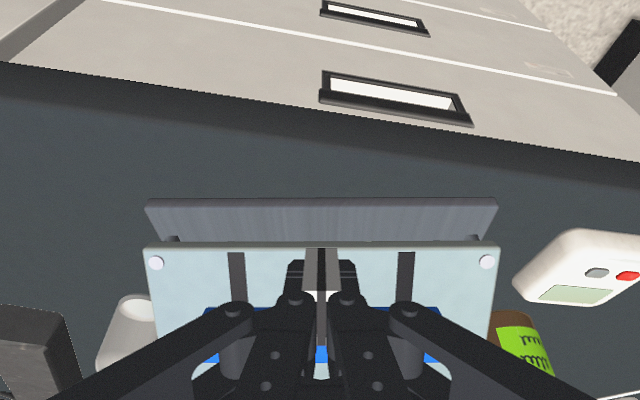

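The shut fingers are down behind the bar, with no contact force. Pushing up-slope now.

Scaled: -0.032 m / 0.8 = -0.04, -0.028 m / 0.8 = -0.035.

```bash
echo '[[0, [-0.0075, 0, 0], [0, 0, 0]], [0, [-0.015, 0, 0], [0, 0, 0]], [0, [-0.02, 0, 0], [0, 0, 0]], [0, [-0.025, 0, 0], [0, 0, 0]], [0, [-0.03, 0, 0], [0, 0, 0]], [0, [-0.035, 0, 0], [0, 0, 0]], [0, [-0.04, 0, 0], [0, 0, 0]], [0, [-0.04, 0, 0], [0, 0, 0]]]' | python3 jog.py; python3 -c "
from deck import *
delta(W(-.12,0,.011));o=get_obs();print('Fu',o['contact_force']@u,'Fn',o['contact_force']@n)"
echo '[[0, [-0.0025, 0, 0], [0, 0, 0]], [0, [-0.005, 0, 0], [0, 0, 0]], [0, [-0.0075, 0, 0], [0, 0, 0]], [0, [-0.0075, 0, 0], [0, 0, 0]]]' | python3 jog.py; python3 -c "
from deck import *
delta(W(-.12,0,.011));o=get_obs();print('Fu',o['contact_force']@u,'Fn',o['contact_force']@n)"
```

```text
t: 6.42
tool_pos: [0.4467, 0.2421, 0.0485]
tool_rot: [-0.239, 2.614, 0.062]
contact_force: [-0.3, 0.7, -0.4]
opening: 0.0
grip_force: 0.2
t6.42 now deck [-0.0889 -0.0008  0.0091] d [ 0.0311  0.0008 -0.0017] r [-0.0017 -0.0051 -0.0004] F [-0.3  0.7 -0.4] open 0.0
Fu -0.38290300767111285 Fn -0.2773306879014948
t: 6.75
tool_pos: [0.4513, 0.2429, 0.051]
tool_rot: [-0.239, 2.614, 0.062]
contact_force: [-0.3, -0.1, -1.5]
opening: 0.0001
grip_force: 0.8
t6.75 now deck [-0.0836 -0.0008  0.009 ] d [ 0.0364  0.0008 -0.0018] r [-0.0017 -0.0057 -0.0004] F [-0.3 -0.1 -1.5] open 0.0001
Fu -1.045552517983663 Fn -1.1477006581682039
```

Scaled: -0.003 m / 0.8 = -0.0038, -0.002 m / 0.8 = -0.0025.

```bash
for i in 1; do echo '[[0, [-0.0013, 0, 0], [0, 0, 0]], [0, [-0.0025, 0, 0], [0, 0, 0]], [0, [-0.0038, 0, 0], [0, 0, 0]], [0, [-0.0038, 0, 0], [0, 0, 0]]]' | python3 jog.py >/dev/null; python3 -c "
from deck import *
delta(W(-.12,0,.011));o=get_obs();print('Fu',o['contact_force']@u)"; done
echo '[[0, [-0.0013, 0, 0], [0, 0, 0]], [0, [-0.0025, 0, 0], [0, 0, 0]], [0, [-0.0038, 0, 0], [0, 0, 0]], [0, [-0.0038, 0, 0], [0, 0, 0]]]' | python3 jog.py >/dev/null; python3 -c "
from deck import *
delta(W(-.12,0,.011));o=get_obs();print('Fu',o['contact_force']@u)"
```

```text
t7.08 now deck [-0.0808 -0.0008  0.009 ] d [ 0.0392  0.0008 -0.0018] r [-0.0017 -0.006  -0.0003] F [-2.3  0.8 -2.4] open 0.0001
Fu -2.984713904237264
t7.42 now deck [-0.0804 -0.0009  0.0086] d [ 0.0396  0.0009 -0.002 ] r [-0.0023 -0.0112 -0.0004] F [-10.3  -0.4   1.5] open -0.0001
Fu -8.09206302645123
```

The bar stopped at -0.0805 and the force is rising, so it is seated. One small firm push, then back off and check from above.

Scaled: -0.002 m / 0.8 = -0.0025.

```bash
echo '[[0, [-0.0025, 0, 0], [0, 0, 0]], [0, [-0.0025, 0, 0], [0, 0, 0]], [0, [-0.0025, 0, 0], [0, 0, 0]]]' | python3 jog.py | grep force; python3 -c "
from deck import *
delta(W(-.12,0,.011))"; echo '[[0, [0.025, 0, 0], [0, 0, 0]], [0, [0.05, 0, 0], [0, 0, 0]], [0, [0.0563, 0, -0.0375], [0, 0, 0]], [0, [0.0563, 0, -0.0875], [0, 0, 0]], [0, [0.0563, 0, -0.1375], [0, 0, 0]], [0, [0.0563, 0, -0.15], [0, 0, 0]], [0, [0.0563, 0, -0.15], [0, 0, 0]], [0, [0.0563, 0, -0.15], [0, 0, 0]]]' | python3 jog.py; python3 look.py pics/w5.png; python3 - <<'E'
import cv2
im=cv2.imread('pics/w5.png');cv2.imwrite('pics/w5c.png',cv2.resize(im[150:350,190:450],(780,600),interpolation=2))
E
```

```text
contact_force: [-14.1, -1.2, 2.2]
grip_force: 5.7
t7.67 now deck [-0.0803 -0.001   0.0082] d [ 0.0398  0.001  -0.0022] r [-0.0028 -0.0147 -0.0003] F [-14.1  -1.2   2.2] open 0.0
t: 8.33
tool_pos: [0.362, 0.227, 0.1388]
tool_rot: [-0.239, 2.61, 0.064]
contact_force: [0.4, 0.3, 0.1]
opening: 0.0003
grip_force: 0.0
t8.33 now deck [-0.1182 -0.0002  0.1304] d [0.0118 0.0002 0.0304] r [-0.0004 -0.0011 -0.0006] F [0.4 0.3 0.1] open 0.0003
```

View pics/w5c.png

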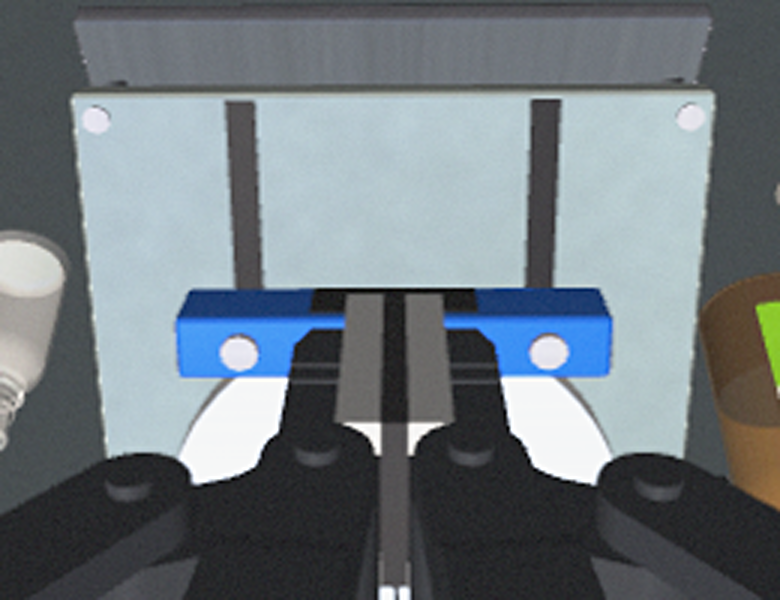

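The bar lies against the disc's flat with no visible gap, bolts at crop (239,352) and (549,352). I'll open the fingers to see the stud and measure the bar's travel.

Scaled: -0.05 m / 0.8 = -0.0625, -0.03 m / 0.8 = -0.0375.

```bash
echo '[[0.07, [0.025, 0, -0.0375], [0, 0, 0]], [0.07, [0.0375, 0, -0.0625], [0, 0, 0]], [0.07, [0.0375, 0, -0.0625], [0, 0, 0]], [0.07, [0.0375, 0, -0.0625], [0, 0, 0]], [0.07, [0.0375, 0, -0.0625], [0, 0, 0]], [0.07, [0.0375, 0, -0.0625], [0, 0, 0]]]' | python3 jog.py | tail -3; python3 look.py pics/w6.png; python3 - <<'E'
import cv2
im=cv2.imread('pics/w6.png');cv2.imwrite('pics/w6c.png',cv2.resize(im[190:370,200:440],(800,600),interpolation=2))
E
```

```text
contact_force: [-0.2, -1.1, -0.1]
opening: 0.07
grip_force: 0.0
t8.88 now deck [-0.1483  0.0013  0.1763] d [-0.0191 -0.0009  0.0761] r [-0.0046 -0.0103 -0.0004] F [-0.2 -1.1 -0.1] open 0.07
stud [-0.0403 -0.0008  0.031 ] ([312, 291, 16, 17, 195], [319.3, 299.8])
bolt [-0.0602 -0.0406  0.021 ] [276.3 274.9]
bolt [-0.0604  0.0398  0.021 ] [363.4 274.8]
hub [-0.0002 -0.0001  0.013 ] ([311, 317, 19, 17, 243], [320.3, 325.1])
```

View pics/w6c.png

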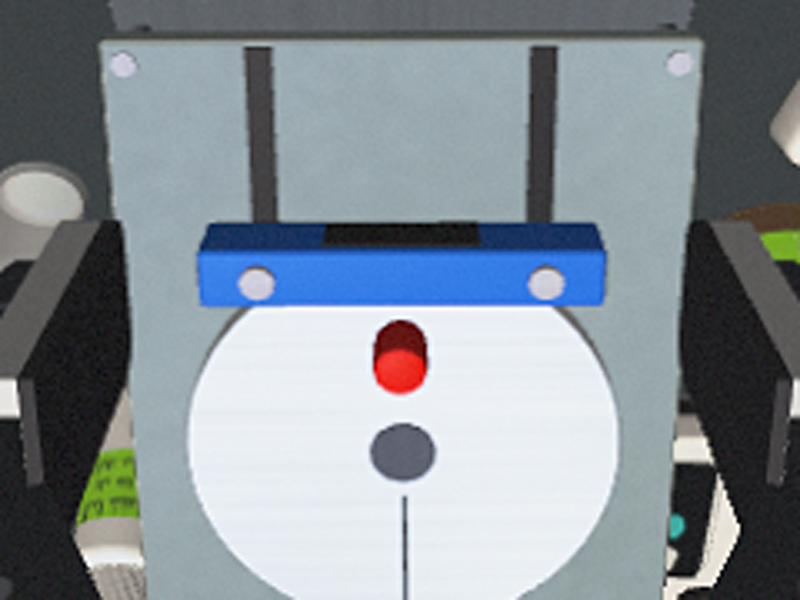

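The bar lies flush along the whole flat. Bolts are at u = -0.0602 and -0.0604, against -0.061 expected when flush. Stud and hub are in line with the slope, and the hand is clear, so I'm handing in.

```bash
python3 -c "
from station import ctrl, get_image, camera_params, get_obs
print(ctrl.finish_job())"
```

```text
the job is handed in; nothing more can be done
None
```

The job is handed in: the disc's flat faces the bar and the bar lies flush along it (last wrist picture: bar within about 1 mm of flush, disc about 1° off at most), with the hand clear and no contact with the ring light or bystanders seen; no verdict came back.

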